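# Measure a spring's stretch on the extension bench and hold it at the line

### The job

Set up the spring bench for the visitors: lay the wooden rule flat on the table with its lined edge flush along the near edge of the bench's bed and its zero end butted against the cross foot, and let go of it. Then draw the carriage out by its bow handle until its pointer stands at the rule's 15 cm line (the third long line), and finish while still holding it there against the spring, steady, with the rule still in place. Leave the other things on the table where they are.

Things in the scene. Friction and masses are not known exactly. Their poses are not given: they have to be found in the camera images.
- bench: spring bench, fixed. T base: aluminium bed 80 mm wide, 240 long, 12 thick, grey cross foot across one end 170 wide, 30 deep, 20 high. Origin: on the table, bed's centre line, at the foot's inner face. +y along the bed away from the foot (pull direction, roughly to the robot's left). Near edge of the bed: x = -40 mm, facing the robot; the foot projects 45 mm past it. Barrel y 8 to 96 mm, top 42 mm high
- carriage (a joint): how far the carriage is drawn out along the bench's +y, m: 0 at rest, stop at 0.080. The spring needs about 4 N to start and 120 N/m more (10 N at 45 mm) and pulls it home when let go. At rest the pointer is 105 mm from the cross foot, so the 15 cm line of a rule in place means about 0.045
- bow (a point): centre of the crossbar of the dark steel bow handle on the grey carriage (64 x 50 mm, top 34 mm high): round bar 12 mm thick, 62 mm above the table, along the bench's x; 44 mm free between its uprights, 22 mm free beneath. At rest 125 mm from the cross foot, on the centre line; moves with the carriage. Pinch from above, fingers closing along the bench's y. Axes as bench
- pointer (a point): tip of the small steel pointer on the carriage's near side, 1 mm inside the bed's near edge, 16 mm above the table, 20 mm nearer the cross foot than the bow. Moves with the carriage
- rule_knob (a point): centre of the dark wooden grip knob (30 mm along the rule, 18 across, top 44 mm, centre 26 mm above the rule's underside) on a loose pale wooden rule, 220 x 40 x 8 mm, about 90 g. +y: along the rule from its zero end to its far end (hanging hole); +x: to the lined edge. Knob centre 110 mm from both ends, 24 mm from the lined edge. Starts left of the bench, lined edge away from the robot
- rule_zero (a point): top corner of the rule at its zero end (the very end of the wood is zero) on the lined edge, 8 mm above its underside. Axes as rule_knob
- rule_far (a point): top corner of the rule at its far end on the lined edge, 220 mm along from rule_zero. Axes as rule_knob
- rule_15 (a point): the 15 cm line where it meets the lined edge, 150 mm from rule_zero: lines stand every 10 mm, longer ones every 50 mm; this is the third longer one from the zero end. Axes as rule_knob
- weight_large: brass cylinder 40 mm across, 52 mm tall with its knob, on the far side of the bench. Bystander; origin at the centre of its underside.
- weight_small: brass cylinder 30 mm across, 44 mm tall with its knob, on the far side of the bench. Bystander; origin at the centre of its underside.
- label_stand: clear plastic stand, 45 x 90 mm foot, 65 mm tall, with a blank card, just beyond the bench's cross foot, away from the bed. Bystander; origin at the centre of its underside.
- slide_box: grey box of mounted slides, 58 x 110 x 50 mm tall, near the robot. Bystander; origin at the centre of its underside.
- set_square: flat wooden triangle frame, 110 x 140 mm, 6 mm thick, at the back left (not the rule: it has no knob). Bystander; origin at the centre of its underside.
- magnifier: round hand lens 74 mm across, 16 mm high, with a 105 mm handle, on the right. Bystander; origin at the centre of its underside.
- film_reel: flat black reel 110 mm across, 20 mm high, at the back right. Bystander; origin at the centre of its underside.
There are look-alikes about, which are no part of the job. Of the things shaped like the part that bears rule_knob, the wooden one is meant.

How it is judged (in metres and radians):
On the way, in this order (a step that is already met when the one before it is completed fails the run):
1. with the carriage still home, the rule lies flat and let go, lined edge flush along the bed (gap at most 2.5 mm at both ends), zero end against the cross foot (gap at most 3 mm) (x of rule_zero in the frame of bench between -0.0425 and -0.037 m and x of rule_far in the frame of bench between -0.0425 and -0.037 m and y of rule_zero in the frame of bench between -0.002 and 0.003 m and height (world z) of each of rule_zero, rule_far below 0.011 m and height (world z) of rule_knob below 0.03 m and contact force between the fingers and rule below 0.3 N and value of joint carriage below 0.01 m), for 0.2 s.
2. the carriage is held by the fingers with its pointer at the rule's 15 cm line, within 3 mm (y of pointer in the frame of rule_15 between -0.003 and 0.003 m and contact force between the fingers and carriage above 4 N and contact force between rule and carriage below 0.5 N), for 0.3 s.
At the end, for the whole second after the job is handed in: Rule flat and free, lined edge within 2.5 mm of the bed's near edge at both ends, zero end within 3 mm of the cross foot; pointer within 3 mm of the 15 cm line, at rest, the fingers alone holding the carriage there with more than 4 N (all of step 2 and x of rule_zero in the frame of bench between -0.0425 and -0.037 m and x of rule_far in the frame of bench between -0.0425 and -0.037 m and y of rule_zero in the frame of bench between -0.002 and 0.003 m and height (world z) of each of rule_zero, rule_far below 0.011 m and height (world z) of rule_knob below 0.03 m and contact force between the fingers and rule below 0.3 N and velocity of joint carriage between -0.005 and 0.005 m/s); the arm keeps its last pose, push and grip.
It fails at once if one of the seven bystanders (weights, label stand, slide box, set square, magnifier, film reel) is moved by more than 25 mm (distance of any of weight_large, weight_small, label_stand, slide_box, set_square, magnifier, film_reel from where it was at the start of the episode above 0.025 m).
It also fails if it takes over 54 s, if anything falls off the work surface, if the arm or the gripper's body presses on something with over 40 N, if the wrist force passes 120 N, or if a joint passes its speed limit or range.

### The arm

A 6-joint arm with a two-finger parallel gripper is mounted at the origin on the work surface. World frame = base frame: x ahead of the robot, y to its left, z up, the work surface at z = 0. Lengths are in m, angles in degrees, forces in N, time in s.
With the tool pointing down it reaches from about 0.325 to 0.85 m from the base axis. Payload 15.5 kg.
Tool frame: the origin (TCP) lies at the very end of the fingers, on their centre line; the grasp point (between the pads) lies arm.grip_depth behind it (arm.grip_depth is the distance from the TCP to the grasp point, in m); z points along the fingers, y is the direction in which the jaws open and shut (so a half turn about z gives the same grasp; the last joint's range is limited). The gripper opens to 91 mm and grips with 3 to 60 N. Pads are 32 mm wide; open, the fingers measure 118 mm over their backs; the gripper's body (76 mm by 178 mm) begins 60 mm behind the grasp point.
Start: joints at [70.044, 28.281, 77.091, -0, 74.628, -5.472], TCP at [0.156, 0.605, 0.214] pointing down, gripper open.
Joint ranges: [-166.48, 166.48], [-47.26, 123.95], [12.59, 153.08], [-70.14, 250.14], [6.76, 159.57], [-176.63, 176.63]. Speed limits (degrees/s): [108.29, 108.29, 147.25, 172.46, 172.46, 172.46].

### API

Orientations are given as a 3x3 rotation matrix whose columns are the frame's x, y, z axes.
In Python, from rig import arm gives the robot as it stands. Calls block until the motion is done:
- arm.move_to(position, orientation): joint-space move of the TCP to a pose.
- arm.move_l(position, orientation=None, feed=0.15): straight line of the TCP; orientation=None keeps the orientation; feed is the mean speed in m/s.
- arm.move_joints(angles): joint-space move.
- arm.grip(opening): finger opening in m; the grip force is fixed at half the most; returns when the fingers have stopped.
- arm.sleep(seconds).
- arm.solve_ik(position, orientation): joint angles nearest the present ones, or None.
- arm.snapshot(name): name is "side" or "top" or "wrist"; returns the picture (480x640x3 uint8, red, green, blue); there is no depth.
- arm.get_calibration(name): a dict with "intrinsics" (3x3 intrinsics, pixels), "cam_to_world" (4x4, takes a point from camera to world coordinates). Camera axes: x right, y down, z forward; pixel columns grow to the right and rows downward; lengths in m; the calibration is good to about 2 mm. A picture is of the moment at which its call begins: read the wrist's pose just before it. get_calibration takes no time and is no camera call; for the wrist camera it gives the pose at the moment of the call.
A pose or a line that the arm cannot do raises arm.Unreachable and nothing moves.
- arm.sign_off(): hands the job in, once; it reports no verdict.
Readings, each from a call of its own:
- arm.current_t(): time.
- arm.current_joint_positions(): joint angles.
- arm.current_dq(): joint speeds.
- arm.current_tau(): joint torques, N m.
- arm.current_ee_pos(): TCP position.
- arm.current_tool_rot(): TCP orientation.
- arm.current_force(): force on the tool from outside, world axes, zero at the start.
- arm.current_torque(): the same for the moment, N m.
- arm.current_width(): finger opening in m.
Only numpy, scipy, OpenCV 4.12 (cv2) and the standard library are available. Lean on these libraries where they do the work, as an engineer would, in place of code of your own. Each camera call takes 0.05 s, during which the arm holds its last target.

## Working session

There is one attempt and no reset: what is moved stays moved. The work goes in short steps, each a Python script; the robot and the scene stay as the last script left them, time stands still between calls to the robot, and variables do not carry over. Pictures are saved under pics/ and viewed, and the job is handed in when it is done.

```bash
ls; mkdir -p pics
python3 - <<'E'
from rig import arm
import cv2,numpy as np
print(arm.current_t(),arm.grip_depth,arm.current_width())
for n in ["side","top","wrist"]:
    c=arm.get_calibration(n); print(n,np.round(c["intrinsics"],1).tolist(),np.round(c["cam_to_world"],3).tolist())
    cv2.imwrite(f"pics/{n}0.png",arm.snapshot(n)[:,:,::-1])
E
```

```text
pics
0.0 0.0188 0.09101012155006193
side [[512.2, 0.0, 317.7], [0.0, 512.2, 234.8], [0.0, 0.0, 1.0]] [[0.842, -0.287, 0.457, -0.123], [-0.54, -0.469, 0.699, -0.87], [0.014, -0.835, -0.55, 0.772], [0.0, 0.0, 0.0, 1.0]]
top [[606.1, 0.0, 318.3], [0.0, 606.1, 250.7], [0.0, 0.0, 1.0]] [[-0.018, -0.999, 0.051, 0.354], [-1.0, 0.018, 0.002, -0.002], [-0.003, -0.051, -0.999, 1.751], [0.0, 0.0, 0.0, 1.0]]
wrist [[426.4, 0.0, 318.5], [0.0, 426.4, 237.3], [0.0, 0.0, 1.0]] [[0.25, 0.937, 0.242, 0.087], [0.968, -0.243, -0.062, 0.623], [0.001, 0.25, -0.968, 0.382], [0.0, 0.0, 0.0, 1.0]]
```

View pics/top0.png

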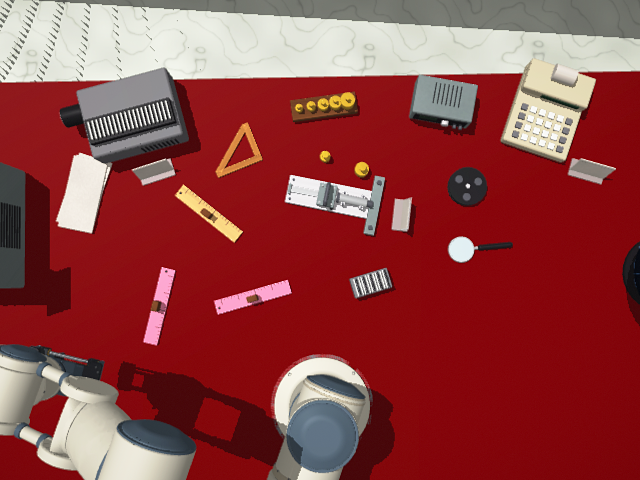

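View pics/side0.png

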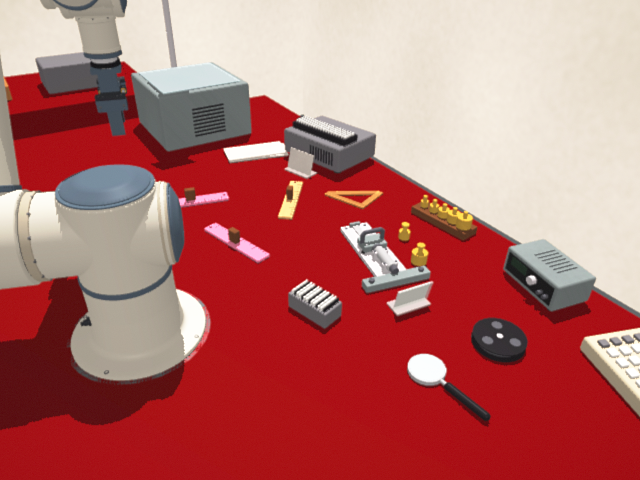

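View pics/wrist0.png

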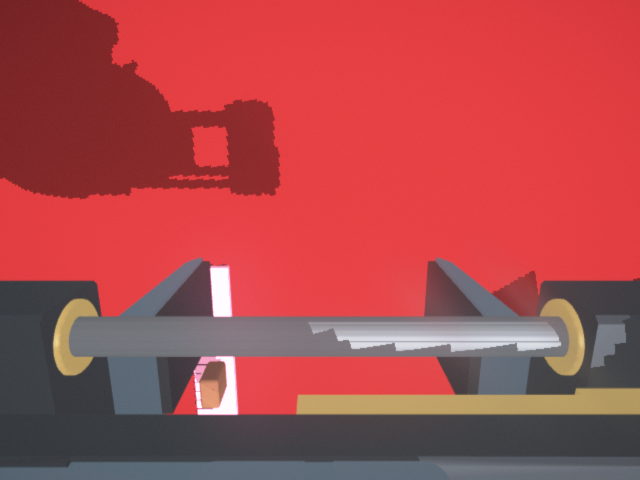

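The rule could be any of three pieces, by top-view pixel: yellow/wooden at (209,213), pink at (158,306) or pink at (252,297). The set square at (240,150) has no knob. By its description I choose the yellow wooden one, and I'll check it in a close crop.

Run:
```python
import cv2,numpy as np
t=cv2.imread("pics/top0.png")
a=cv2.resize(t[175:250,165:255],None,fx=6,fy=6,interpolation=cv2.INTER_CUBIC)
b=cv2.resize(t[165:245,275:395],None,fx=6,fy=6,interpolation=cv2.INTER_CUBIC)
cv2.imwrite("pics/cropA.png",a);cv2.imwrite("pics/cropB.png",b)
```

```text
(no output)
```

View pics/cropA.png

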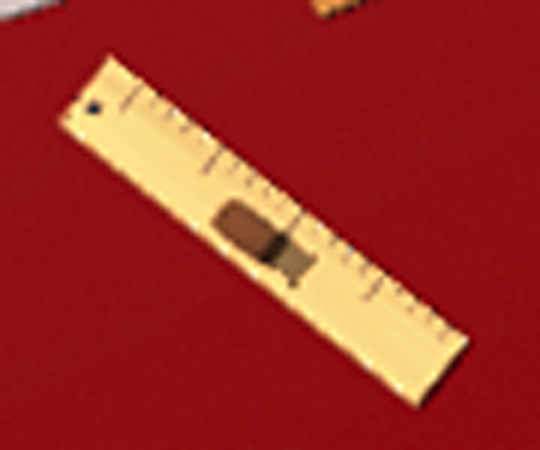

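View pics/cropB.png

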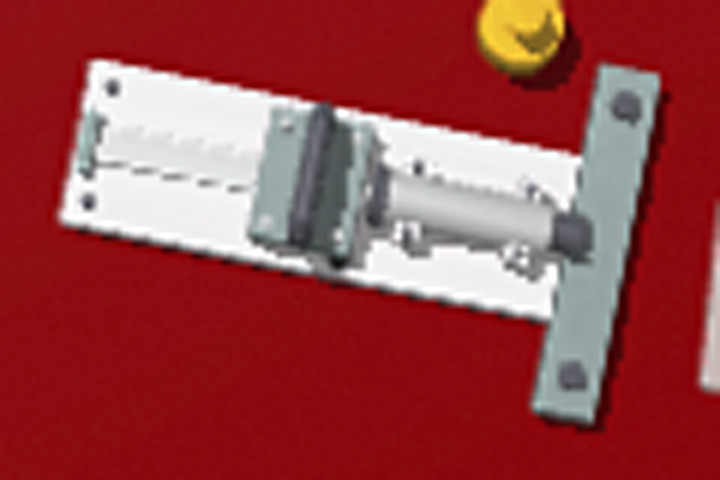

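The crop confirms the choice. It is pale wood with a hanging hole at the upper left (far end), the zero end at lower right, the lines on the edge away from the robot and a brown knob. Next come coarse poses from the top view.

```bash
cat > h.py <<'E'
import cv2,numpy as np
def ray(px,cal,z):
    K=cal["intrinsics"];T=np.array(cal["cam_to_world"]);px=np.atleast_2d(np.array(px,float))
    d=np.c_[(px[:,0]-K[0][2])/K[0][0],(px[:,1]-K[1][2])/K[1][1],np.ones(len(px))]@T[:3,:3].T
    o=T[:3,3]; s=(z-o[2])/d[:,2]; return o+d*s[:,None]
def proj(p,cal):
    K=np.array(cal["intrinsics"]);T=np.array(cal["cam_to_world"]);p=np.atleast_2d(p)
    q=(p-T[:3,3])@T[:3,:3]; return np.c_[K[0,0]*q[:,0]/q[:,2]+K[0,2],K[1,1]*q[:,1]/q[:,2]+K[1,2]]
E
python3 - <<'E'
from rig import arm
from h import *
im=cv2.imread("pics/top0.png");hsv=cv2.cvtColor(im,cv2.COLOR_BGR2HSV);cal=arm.get_calibration("top")
def rect(m,x0,y0,x1,y1,z,n):
    mm=np.zeros_like(m);mm[y0:y1,x0:x1]=m[y0:y1,x0:x1]
    c=max(cv2.findContours(mm,0,2)[0],key=cv2.contourArea)
    b=cv2.boxPoints(cv2.minAreaRect(c));w=ray(b,cal,z)
    print(n,b.round(1).tolist(),w[:,:2].round(4).tolist(),np.linalg.norm(w[1]-w[0]).round(4),np.linalg.norm(w[2]-w[1]).round(4),[np.degrees(np.arctan2(*(w[i+1]-w[i])[[1,0]])).round(2) for i in (0,1)])
rect(cv2.inRange(hsv,(15,60,150),(32,200,255)),165,175,255,250,.008,"rule")
rect(cv2.inRange(hsv,(0,0,200),(180,40,255)),275,165,375,245,.012,"bed")
rect(cv2.inRange(hsv,(60,15,80),(110,90,190)),360,170,390,240,.02,"foot")
rect(cv2.inRange(hsv,(5,80,60),(15,200,160)),195,200,215,222,.044,"knob")
E
```

```text
rule [[174.60000610351562, 195.0], [183.1999969482422, 184.1999969482422], [242.5, 231.10000610351562], [233.89999389648438, 242.0]] [[0.6116, 0.4139], [0.6428, 0.3888], [0.5033, 0.2185], [0.4724, 0.2437]] 0.04 0.2201 [np.float64(-38.8), np.float64(-129.31)]
bed [[284.79998779296875, 201.1999969482422], [290.1000061035156, 174.60000610351562], [331.20001220703125, 182.8000030517578], [325.8999938964844, 209.39999389648438]] [[0.5876, 0.095], [0.6644, 0.0785], [0.6383, -0.04], [0.5616, -0.0233]] 0.0786 0.1214 [np.float64(-12.1), np.float64(-102.42)]
foot [[363.20001220703125, 232.8000030517578], [374.70001220703125, 175.6999969482422], [384.5, 177.6999969482422], [373.0, 234.8000030517578]] [[0.4912, -0.1288], [0.6554, -0.1651], [0.6492, -0.1932], [0.4851, -0.1567]] 0.1681 0.0287 [np.float64(-12.49), np.float64(-102.43)]
knob [[200.5, 211.5], [204.5, 207.5], [211.5, 214.5], [207.5, 218.5]] [[0.5581, 0.3322], [0.5693, 0.3208], [0.549, 0.3011], [0.5378, 0.3125]] 0.016 0.0282 [np.float64(-45.61), np.float64(-135.87)]
```

```bash
cat >> h.py <<'E'
def R(yaw_y): # tool down, tool y along given heading (deg)
    a=np.radians(yaw_y);y=np.array([np.cos(a),np.sin(a),0]);z=np.array([0,0,-1.]);return np.c_[np.cross(y,z),y,z]
E
python3 - <<'E'
from rig import arm
from h import *
print(arm.current_tool_rot())
k=np.array([.5544,.3188,0]);b=np.array([.573,-.147,0]);by=77.6
ey=np.array([np.cos(np.radians(by)),np.sin(np.radians(by)),0]);ex=np.array([ey[1],-ey[0],0])
for nm,p,a in [("ruleview",k,50.7),("benchknob",b+.11*ey-.064*ex,by),("bow",b+.125*ey,by),("bowview",b+.1*ey,by)]:
  for f in (0,180):
    r=R(a+f);pp=p.copy();
    if "view" in nm: pp=p-r[:,0]*.11
    for z in (.03,.2):
        pp[2]=z;q=arm.solve_ik(pp,r);print(nm,f,z,pp.round(3),None if q is None else np.round(q,0))
E
```

```text
[[-9.68230006e-01  2.50061145e-01 -2.81958066e-04]
 [ 2.50061298e-01  9.68229619e-01 -8.67194926e-04]
 [ 5.61483943e-05 -9.10150948e-04 -9.99999584e-01]]
ruleview 0 0.03 [0.64  0.249 0.03 ] [ 16.  44.  77.  -0.  59. -34.]
ruleview 0 0.2 [0.64  0.249 0.2  ] [ 16.  34.  68.  -0.  77. -34.]
ruleview 180 0.03 [0.469 0.388 0.03 ] [ 34.  40.  89.  -0.  51. 163.]
ruleview 180 0.2 [0.469 0.388 0.2  ] [ 34.  28.  80.  -0.  72. 163.]
benchknob 0 0.03 [ 0.534 -0.026  0.03 ] [ -9.  36. 100.  -0.  44. -87.]
benchknob 0 0.2 [ 0.534 -0.026  0.2  ] [ -9.  22.  91.  -0.  67. -87.]
benchknob 180 0.03 [ 0.534 -0.026  0.03 ] [ -9.  36. 100.  -0.  44.  93.]
benchknob 180 0.2 [ 0.534 -0.026  0.2  ] [-9. 22. 91. -0. 67. 93.]
bow 0 0.03 [ 0.6   -0.025  0.03 ] [ -8.  39.  91.  -0.  50. -86.]
bow 0 0.2 [ 0.6   -0.025  0.2  ] [ -8.  27.  82.  -0.  71. -86.]
bow 180 0.03 [ 0.6   -0.025  0.03 ] [-8. 39. 91. -0. 50. 94.]
bow 180 0.2 [ 0.6   -0.025  0.2  ] [-8. 27. 82. -0. 71. 94.]
bowview 0 0.03 [ 0.702 -0.073  0.03 ] [-11.  46.  74.  -0.  61. -88.]
bowview 0 0.2 [ 0.702 -0.073  0.2  ] [-11.  36.  65.  -0.  79. -88.]
bowview 180 0.03 [ 0.487 -0.026  0.03 ] [-10.  34. 107.  -0.  40.  92.]
bowview 180 0.2 [ 0.487 -0.026  0.2  ] [-10.  18.  97.  -0.  65.  92.]
```

Run:
```python
from rig import arm
from h import *
import json
def go(p,a,n):
    arm.move_to(p,R(a)); arm.sleep(.3)
    c=arm.get_calibration(n.split("_")[0]);im=arm.snapshot("wrist")
    json.dump({k:np.array(v).tolist() for k,v in c.items()},open(f"pics/{n}.json","w"));cv2.imwrite(f"pics/{n}.png",im[:,:,::-1]);print(arm.current_t(),np.array(arm.current_ee_pos()).round(4))
go([.477,-.03,.2],257.6,"wrist_bench")
go([.469,.388,.2],230.7,"wrist_rule")
```

```text
3.025 [ 0.477  -0.0298  0.2   ]
4.9167 [0.4692 0.3877 0.2001]
```

View pics/wrist_bench.png

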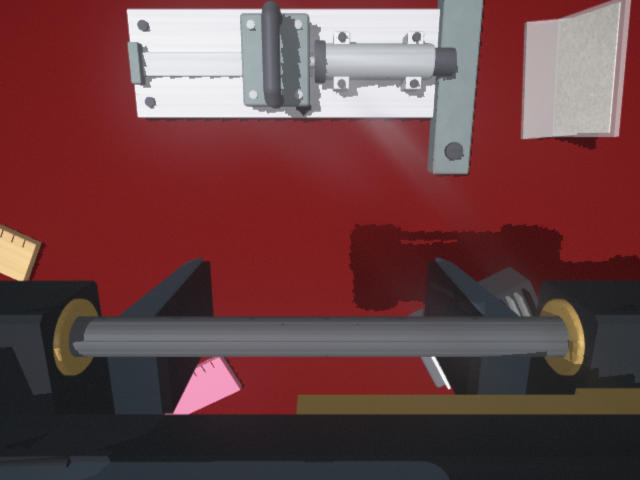

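View pics/wrist_rule.png

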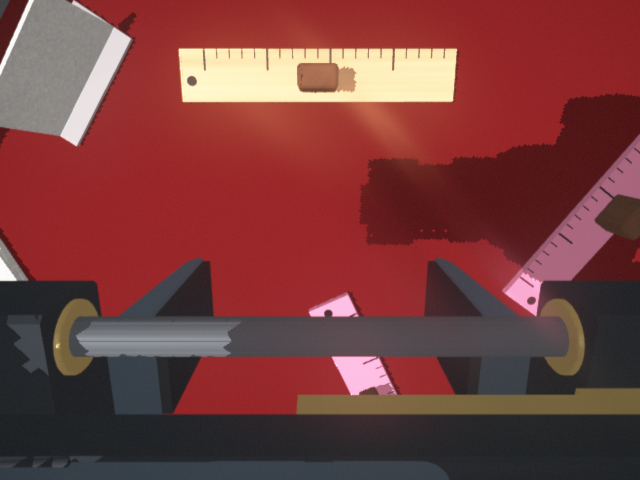

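The bench view shows the bed's near edge along row 118 (137 to 432), the foot's inner face at about column 432–441 and the bow bar at (270,55). The rule view shows the wooden rule's corners at (180,49), (457,49), (456,101) and (182,102), with the knob at (318,77). Next I'll fit lines to these edges.

Run:
```python
from h import *
import json
def L(n): return cv2.imread(f"pics/{n}.png"),json.load(open(f"pics/{n}.json"))
def fit(g,cal,z,rng,win,ax,bright_first):
    # subpixel edge: scan along rows (ax=0: for each column) for the strongest gradient in win
    P=[]
    for i in rng:
        s=(g[win[0]:win[1],i] if ax==0 else g[i,win[0]:win[1]]).astype(float)
        d=np.diff(cv2.GaussianBlur(s.reshape(-1,1),(1,3),0).ravel())*(-1 if bright_first else 1)
        k=int(d.argmax());
        if d[k]<8: continue
        o=0
        if 0<k<len(d)-1:
            den=d[k-1]-2*d[k]+d[k+1]; o=.5*(d[k-1]-d[k+1])/den if den else 0
        e=win[0]+k+o+.5
        P.append((i,e) if ax==0 else (e,i))
    w=ray(P,cal,z)[:,:2].astype(np.float32)
    vx,vy,x,y=cv2.fitLine(w,cv2.DIST_HUBER,0,.001,.001).ravel()
    r=np.abs((w-[x,y])@[-vy,vx])
    return np.array([x,y]),np.array([vx,vy]),len(P),np.median(r)
def inter(a,b):
    t=np.linalg.solve(np.c_[a[1],-b[1]],b[0]-a[0]);return a[0]+t[0]*a[1]
ang=lambda l:np.degrees(np.arctan2(l[1][1],l[1][0]))
im,c=L("wrist_bench");g=im[:,:,1]
near=fit(g,c,.012,list(range(150,290))+list(range(320,420)),(105,130),0,True)
far=fit(g,c,.012,list(range(150,235))+list(range(330,420)),(2,18),0,False)
fi=fit(g,c,.02,range(125,168),(422,445),1,False)
fo=fit(g,c,.02,range(20,168),(460,490),1,True)
end=fit(g,c,.012,range(20,40),(120,142),1,False)
for n,l in [("near",near),("far",far),("footin",fi),("footout",fo)]: print(n,ang(l).round(2),l[2],l[3].round(5))
a=ang(near)%180; ey=np.array([np.cos(np.radians(a)),np.sin(np.radians(a))]);ex=np.array([ey[1],-ey[0]])
print("width",(far[0]-near[0])@ex,"foot depth",(fi[0]-fo[0])@ey, "len", (end[0]-fi[0])@ey)
cor=inter(near,fi); print("corner near/foot",cor, "O",cor+.04*ex,"yaw",a)
# bow
d=cv2.inRange(cv2.cvtColor(im,cv2.COLOR_BGR2HSV)[:,:,2],0,90);d[:,:255]=0;d[:,290:]=0;d[115:]=0
cc=max(cv2.findContours(d,0,2)[0],key=cv2.contourArea);rr=cv2.minAreaRect(cc);print("bow px",rr,(ray([rr[0]],c,.066)[0,:2]-cor-.04*ex)@np.c_[ex,ey])
im,c=L("wrist_rule");g=im[:,:,1]
A=fit(g,c,.008,range(190,450),(40,60),0,False);B=fit(g,c,.008,range(190,450),(90,112),0,True)
Z=fit(g,c,.008,range(55,97),(445,468),1,True);F=fit(g,c,.008,range(55,97),(170,190),1,False)
for n,l in [("lined",A),("back",B),("zero",Z),("far",F)]: print(n,ang(l).round(2),l[2],l[3].round(5))
z=inter(A,Z);f=inter(A,F);ry=(f-z)/np.linalg.norm(f-z);rx=np.array([ry[1],-ry[0]])
print("zero",z,"far",f,"len",np.linalg.norm(f-z),"w",(A[0]-B[0])@rx,"yaw",np.degrees(np.arctan2(ry[1],ry[0])),"knob",z+.11*ry-.024*rx)
hs=cv2.cvtColor(im,cv2.COLOR_BGR2HSV);m=cv2.inRange(hs,(0,60,40),(18,220,170));m[:62]=0;m[92:]=0;m[:,:285]=0;m[:,338:]=0
cc=max(cv2.findContours(m,0,2)[0],key=cv2.contourArea);rr=cv2.minAreaRect(cc);print("knob px",rr,ray([rr[0]],c,.04))
```

```text
near 77.6 240 2e-05
far 77.6 175 1e-05
footin -2.15 43 0.00106
footout -12.41 148 6e-05
width 0.079377934 foot depth 0.032044336 len 0.23547912
corner near/foot [ 0.53420186 -0.12898588] O [ 0.5732682  -0.13757786] yaw 77.59624
bow px ((279.5172424316406, 53.9044303894043), (106.15216064453125, 17.015960693359375), 88.90878295898438) [-0.00094779  0.11116054]
lined 50.58 260 5e-05
back 50.68 260 1e-05
zero -39.25 42 7e-05
far -39.39 42 6e-05
zero [0.5005789  0.22240022] far [0.63936603 0.3912161 ] len 0.21854216 w 0.039963655 yaw 50.575638 knob [0.5518962  0.32261264]
knob px ((317.5, 76.5), (39.0, 29.0), 0.0) [[0.5508954  0.32194165 0.04      ]]
```

Run:
```python
from h import *
import json
im=cv2.imread("pics/wrist_bench.png");c=json.load(open("pics/wrist_bench.json"));g=im[:,:,1]
for r in (30,60,100,140,160): print(r,g[r,122:140].tolist(),g[r,425:490:1].tolist())
a=np.radians(77.596);ey=np.array([np.cos(a),np.sin(a)]);ex=np.array([ey[1],-ey[0]])
# outer foot
P=[]
for i in range(20,168):
    d=-np.diff(g[i,460:490].astype(float));k=d.argmax();P.append((460+k+.5,i))
w=ray(P,c,.02)[:,:2];print("outer y",np.median(w@ey), "near x")
O=np.array([.57327,-.13758]); 
v=np.median(w@ey)+.03; O=O+ey*(v-O@ey); print("O",O)
print("bar rows",[g[r,255:290].tolist() for r in (40,60)])
b=proj([[*(O+.125*ey+s*ex),.062] for s in (-.022,.022)]+[[*(O-.04*ex+.0*ey),.012],[*(O-.04*ex+.0*ey),.02],[*(O-.085*ex),.02],[*(O+.24*ey-.04*ex),.012],[*(O+.21*ey-.04*ex),.012],[*(O+.105*ey-.039*ex),.016]],c);print(b.round(1))
v=im.copy()
for p in b: cv2.circle(v,tuple(int(round(t)) for t in p),2,(0,255,0),-1)
cv2.imwrite("pics/chk.png",cv2.resize(v[0:190,110:510],None,fx=2,fy=2))
```

```text
30 [42, 41, 42, 40, 42, 47, 111, 232, 241, 240, 241, 240, 240, 240, 240, 240, 239, 234] [232, 232, 231, 231, 231, 233, 232, 232, 232, 232, 232, 232, 230, 206, 122, 104, 113, 143, 153, 160, 159, 158, 158, 159, 158, 156, 157, 157, 157, 157, 157, 157, 157, 156, 156, 156, 156, 156, 155, 156, 153, 155, 155, 155, 156, 154, 154, 155, 154, 154, 153, 153, 153, 152, 143, 115, 48, 21, 29, 31, 30, 33, 29, 30, 31]
60 [42, 43, 46, 46, 46, 48, 65, 123, 165, 172, 169, 170, 171, 172, 172, 167, 138, 91] [200, 199, 200, 200, 199, 199, 198, 200, 197, 179, 115, 102, 99, 99, 101, 100, 101, 102, 100, 99, 100, 100, 97, 98, 100, 95, 95, 96, 96, 98, 97, 102, 150, 153, 155, 155, 154, 154, 156, 157, 154, 155, 154, 155, 153, 155, 155, 155, 153, 153, 152, 149, 120, 59, 37, 32, 36, 35, 35, 32, 34, 34, 33, 34, 34]
100 [42, 43, 46, 44, 47, 46, 46, 48, 47, 47, 49, 47, 51, 102, 222, 237, 237, 237] [228, 230, 229, 229, 228, 229, 228, 228, 221, 135, 106, 109, 133, 149, 153, 158, 156, 155, 158, 157, 156, 156, 156, 157, 156, 157, 158, 155, 156, 156, 156, 156, 158, 155, 156, 155, 156, 156, 156, 155, 154, 154, 154, 153, 152
[... 660 characters left out ...]
1, 106, 105, 105, 105, 128, 146, 147, 147, 149, 149, 151, 153, 153, 155, 153, 153, 154, 151, 129, 69, 38, 36, 36, 36, 37, 37, 37, 35, 37, 37, 36, 34, 34, 34, 35, 35, 35, 36, 34, 33]
outer y -0.04703626956376962 near x
O [ 0.57202238 -0.14325259]
bar rows [[172, 171, 174, 174, 171, 172, 162, 105, 97, 101, 104, 107, 115, 119, 119, 110, 101, 97, 93, 89, 84, 80, 74, 68, 89, 163, 158, 105, 97, 96, 96, 96, 96, 97, 99], [175, 174, 175, 175, 175, 174, 167, 129, 103, 101, 103, 109, 113, 120, 122, 117, 107, 99, 96, 93, 89, 83, 76, 74, 82, 137, 166, 162, 109, 95, 96, 96, 94, 98, 97]]
[[269.   88.1]
 [267.   17.3]
 [431.9 117.1]
 [434.5 116.9]
 [430.7 174.4]
 [134.2 117. ]
 [171.4 117.1]
 [301.3 115.7]]
```

View pics/chk.png

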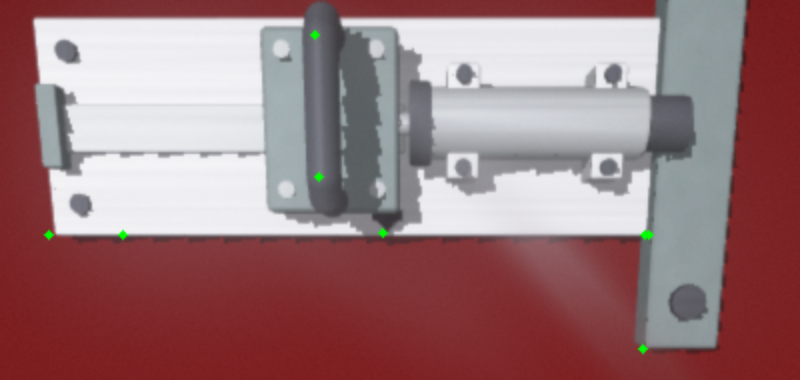

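Run:
```python
from rig import arm
from h import *
k=np.array([.5516,.3224]);r=R(230.58)
arm.move_to([*k,.09],r);arm.move_l([*k,.015],r,feed=.12)
arm.grip(.0);print("w",arm.current_width(),np.array(arm.current_force()).round(2))
arm.move_l([*k,.07],r,feed=.15)
print(arm.current_t(),arm.current_width(),np.array(arm.current_force()).round(2))
a=np.radians(77.596);ey=np.array([np.cos(a),np.sin(a)]);ex=np.array([ey[1],-ey[0]]);O=np.array([.5717,-.1447])
p=O+(.11+.008)*ey-(.064+.010)*ex
arm.move_to([*p,.07],R(257.6));arm.sleep(.2)
cv2.imwrite("pics/w3.png",arm.snapshot("wrist")[:,:,::-1]);import json
json.dump({k:np.array(v).tolist() for k,v in arm.get_calibration("wrist").items()},open("pics/w3.json","w"))
print(arm.current_t(),np.array(arm.current_ee_pos()).round(4),np.array(arm.current_force()).round(2))
```

```text
w 0.02966868515444396 [-0.12  1.18  0.28]
7.825 0.02954754711437896 [-0.25 -0.27 -1.45]
9.35 [ 0.525  -0.0129  0.0699] [-0.04 -0.5  -0.85]
```

View pics/w3.png

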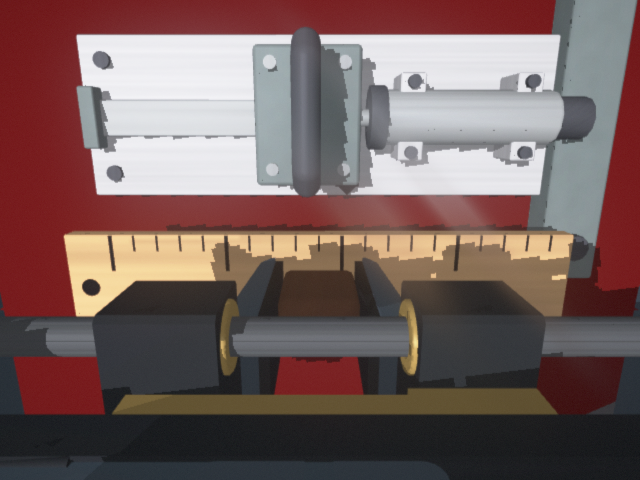

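The wrist view shows the rule held level and parallel to the bed, with its lined edge at row 233 and its zero end at column 572. The bed's near edge is at row 194. I'll lower it and check the gaps.

Run:
```python
from rig import arm
from h import *
a=np.radians(77.596);ey=np.array([np.cos(a),np.sin(a)]);ex=np.array([ey[1],-ey[0]]);O=np.array([.5717,-.1447])
p=O+(.11+.008)*ey-(.064+.010)*ex
arm.move_l([*p,.017],R(257.6),feed=.1);arm.sleep(.2)
print(np.array(arm.current_force()).round(2))
import json
json.dump({k:np.array(v).tolist() for k,v in arm.get_calibration("wrist").items()},open("pics/w4.json","w"))
im=arm.snapshot("wrist")[:,:,::-1];cv2.imwrite("pics/w4.png",im)
print(arm.current_t(),np.array(arm.current_ee_pos()).round(4))
```

```text
[ 0.06 -0.17 -0.43]
10.2833 [ 0.5251 -0.0136  0.0175]
```

View pics/w4.png

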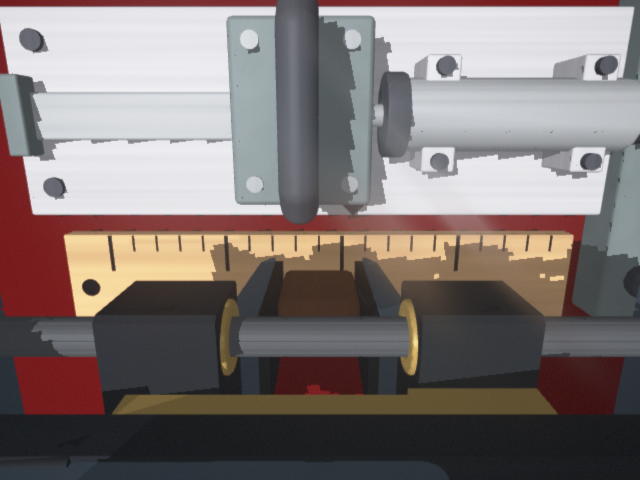

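The rule is about 8 mm from the bed (rows 233 and 214) and about 5 mm from the foot (columns 573 and 585). I'll put it on the table and push it to contact in small force-checked steps.

Run:
```python
from rig import arm
from h import *
a=np.radians(77.596);ey=np.array([np.cos(a),np.sin(a)]);ex=np.array([ey[1],-ey[0]]);O=np.array([.5717,-.1447])
x,y,z=-.074,.118,.0155
r=R(257.6)
def st():
    arm.sleep(.08)
    F=np.array(arm.current_force());e=np.array(arm.current_ee_pos())[:2]-O
    return F[:2]@ex,F[:2]@ey,F[2],e@ex,e@ey
def mv(f=.03): arm.move_l([*(O+x*ex+y*ey),z],r,feed=f);return st()
s=mv();print(np.round(s,4));b=s
for i in range(14):
    y-=.001;s=mv(); print("y",round(y,4),np.round(s,4))
    if s[1]-b[1]>5: break
y+=.0004
for i in range(16):
    x+=.001;s=mv(); print("x",round(x,4),np.round(s,4))
    if s[0]-b[0]<-6: break
cv2.imwrite("pics/w5.png",arm.snapshot("wrist")[:,:,::-1]);print(arm.current_t(),arm.current_width())
```

```text
[ 0.2737  0.5947  0.1157 -0.074   0.118 ]
y 0.117 [-0.0228 -0.7011 -0.0819 -0.074   0.117 ]
y 0.116 [-0.0572 -0.4756 -1.0074 -0.074   0.116 ]
y 0.115 [-0.1428 -0.1356 -1.0438 -0.074   0.115 ]
y 0.114 [ 0.305   0.2558 -0.3213 -0.074   0.114 ]
y 0.113 [ 0.0871  0.1992 -0.9545 -0.074   0.113 ]
y 0.112 [ 0.0978  1.5211 -0.1213 -0.074   0.112 ]
y 0.111 [ 0.2204  0.0679 -0.584  -0.074   0.1109]
y 0.11 [-0.5303 -0.9038 -0.8551 -0.074   0.11  ]
y 0.109 [-0.0531  1.927  -0.033  -0.074   0.109 ]
y 0.108 [-0.4884 13.8894  2.5093 -0.074   0.109 ]
x -0.073 [-1.1498 10.1021  1.3939 -0.0733  0.109 ]
x -0.072 [-1.4169  9.3373  1.4516 -0.0724  0.109 ]
x -0.071 [-1.7845  9.1092  0.5796 -0.0715  0.109 ]
x -0.07 [-2.2012  9.7425  1.1109 -0.0705  0.109 ]
x -0.069 [-2.7912  8.6543  0.0434 -0.0696  0.109 ]
x -0.068 [-1.6429  8.0364  0.3446 -0.0685  0.109 ]
x -0.067 [-2.4876  9.4195 -0.0458 -0.0676  0.109 ]
x -0.066 [-2.5292  9.3162 -0.5213 -0.0666  0.109 ]
x -0.065 [-2.1832 10.0511  0.7393 -0.0656  0.109 ]
x -0.064 [-3.5863  8.6358  0.0298 -0.0649  0.109 ]
x -0.063 [-6.5929  9.5653  2.8559 -0.0647  0.109 ]
17.6667 0.029566282220300482
```

View pics/w5.png

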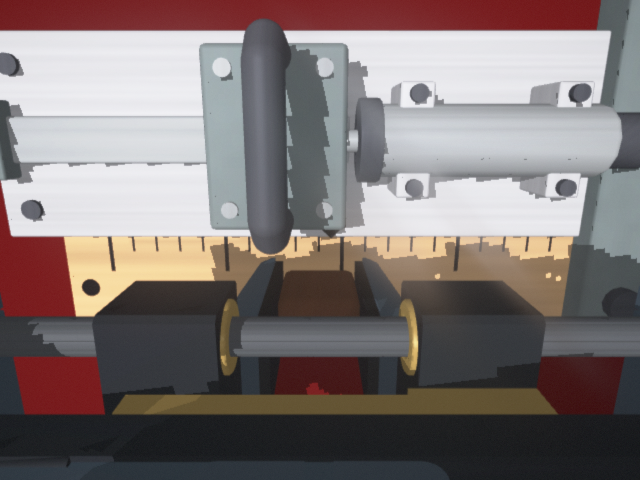

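The rule now meets the bed (row 236) and the foot (column ~568). I'll relax the y push, seat the edge a little harder, let go and inspect.

Run:
```python
from rig import arm
from h import *
import json
a=np.radians(77.596);ey=np.array([np.cos(a),np.sin(a)]);ex=np.array([ey[1],-ey[0]]);O=np.array([.5717,-.1447])
r=R(257.6)
def mv(x,y,z,f=.03):
    arm.move_l([*(O+x*ex+y*ey),z],r,feed=f);arm.sleep(.1)
    F=np.array(arm.current_force());e=np.array(arm.current_ee_pos())[:2]-O;print(np.round([F[:2]@ex,F[:2]@ey,F[2],e@ex,e@ey],4))
mv(-.0625,.1088,.0155);mv(-.0615,.1088,.0155);mv(-.0645,.1088,.0155)
arm.grip(.05);print(arm.current_width())
mv(-.0645,.1088,.06,.15)
mv(-.100,.1088,.16,.2);arm.sleep(.2)
json.dump({k:np.array(v).tolist() for k,v in arm.get_calibration("wrist").items()},open("pics/w6.json","w"))
cv2.imwrite("pics/w6.png",arm.snapshot("wrist")[:,:,::-1]);print(arm.current_t())
```

```text
[-8.7631  4.5962  3.6912 -0.0646  0.109 ]
[-12.9745   5.6196   6.8228  -0.0646   0.109 ]
[-3.6473  5.7982 -0.9363 -0.065   0.109 ]
0.04972529585447739
[-0.0376  0.2548 -0.2498 -0.0649  0.1088]
[ 0.1149 -0.0324 -0.4381 -0.1003  0.1087]
20.8083
```

View pics/w6.png

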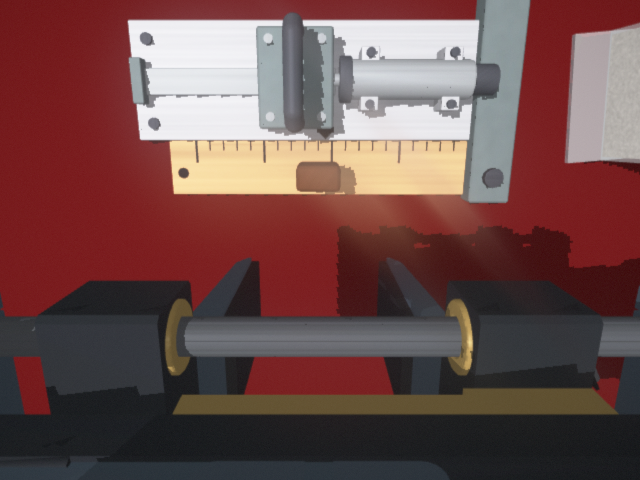

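Run:
```python
from h import *
import json
im=cv2.imread("pics/w6.png");c=json.load(open("pics/w6.json"))
v=np.vstack([cv2.resize(im[125:205,160:320],None,fx=5,fy=3.6),cv2.resize(im[125:205,330:490],None,fx=5,fy=3.6)]);cv2.imwrite("pics/w6c.png",v)
g=im[:,:,1].astype(float)
P=[]
for i in list(range(180,460)):
    d=-np.diff(g[185:202,i]);P.append((i,185+d.argmax()+.5))
w=ray(P,c,.008)[:,:2].astype(np.float32);l=cv2.fitLine(w,cv2.DIST_HUBER,0,.001,.001).ravel();print("rule heading",np.degrees(np.arctan2(l[1],l[0]))%180)
P=[]
for i in list(range(143,168)):
    d=-np.diff(g[130:150,i]);P.append((i,130+d.argmax()+.5))
for i in range(180,290): 
    d=np.abs(np.diff(g[130:150,i]));P.append((i,130+d.argmax()+.5))
w=ray(P,c,.012)[:,:2].astype(np.float32);l=cv2.fitLine(w,cv2.DIST_HUBER,0,.001,.001).ravel();print("bed heading",np.degrees(np.arctan2(l[1],l[0]))%180)
```

```text
rule heading 77.60021
bed heading 77.584656
```

View pics/w6c.png

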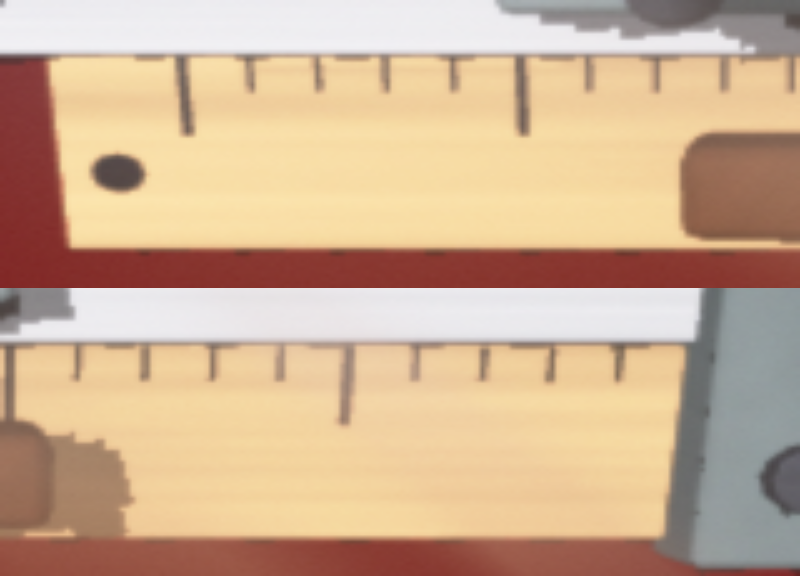

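The rule's heading (77.60°) matches the bed's (77.58°), its edge is flush at both ends and its zero end touches the foot. Next is the bow, with the hand half-turned so the wrist camera can see the pointer and the lines.

Run:
```python
from rig import arm
from h import *
a=np.radians(77.596);ey=np.array([np.cos(a),np.sin(a)]);ex=np.array([ey[1],-ey[0]]);O=np.array([.5717,-.1447])-.0007*ex-.001*ey
r=R(77.6);p=O+.125*ey
arm.grip(.032)
arm.move_to([*p,.16],r);arm.move_l([*p,.085],r,feed=.15);arm.sleep(.1)
cv2.imwrite("pics/w7.png",arm.snapshot("wrist")[:,:,::-1]);print(arm.current_t(),arm.current_width(),arm.current_ee_pos())
```

```text
24.8417 0.03168501907324013 [ 0.5983665  -0.02352221  0.0861419 ]
```

View pics/w7.png

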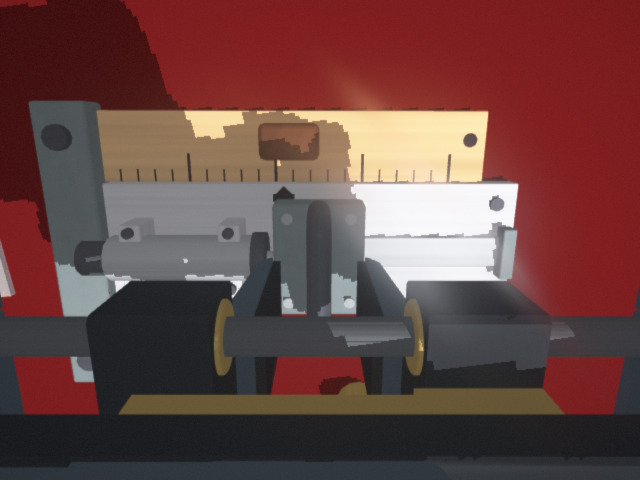

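The bow is centred between the fingers (column 318), the pointer is at (284,190) and the third long line is at column 362. I'll pinch and pull.

Run:
```python
from rig import arm
from h import *
a=np.radians(77.596);ey=np.array([np.cos(a),np.sin(a)]);ex=np.array([ey[1],-ey[0]]);O=np.array([.5717,-.1447])-.0007*ex-.001*ey
r=R(77.6)
def mv(y,z,f):
    arm.move_l([*(O+y*ey),z],r,feed=f);st()
def st():
    arm.sleep(.15);F=np.array(arm.current_force());e=np.array(arm.current_ee_pos())[:2]-O;print(np.round([F[:2]@ex,F[:2]@ey,F[2],e@ex,e@ey,arm.current_width()],4))
mv(.125,.045,.08);arm.grip(0);st()
if .008<arm.current_width()<.016:
    mv(.145,.045,.05);mv(.170,.045,.05);arm.sleep(.3);st()
cv2.imwrite("pics/w8.png",arm.snapshot("wrist")[:,:,::-1]);print(arm.current_t())
```

```text
[-7.937e-01  9.827e-01 -6.770e-02  4.000e-04  1.251e-01  3.210e-02]
[-1.2510e-01  2.0685e+00  4.5681e+00  1.0000e-04  1.2510e-01  1.1000e-02]
[-1.7520e-01 -5.4370e+00  5.3447e+00  1.0000e-04  1.4440e-01  1.1500e-02]
[ 1.0210e-01 -8.8323e+00  6.5271e+00  1.0000e-04  1.6910e-01  1.1000e-02]
[-7.0120e-01 -8.7809e+00  5.7225e+00  1.0000e-04  1.6910e-01  1.1100e-02]
28.2417
```

View pics/w8.png

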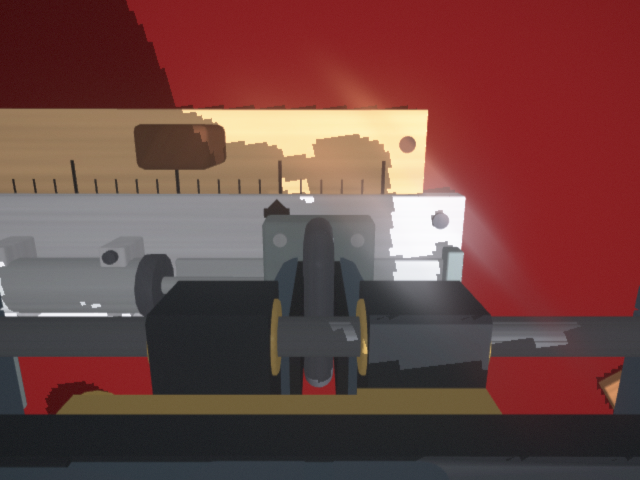

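The pointer is at (277,203) and the 15 cm line at column 280. That leaves about 0.8 mm, after correcting for parallax, so I'll trim and check.

Run:
```python
from rig import arm
from h import *
a=np.radians(77.596);ey=np.array([np.cos(a),np.sin(a)]);ex=np.array([ey[1],-ey[0]]);O=np.array([.5717,-.1447])-.0007*ex-.001*ey
r=R(77.6)
arm.move_l([*(O+.1709*ey),.045],r,feed=.02);arm.sleep(.6)
F=np.array(arm.current_force());e=np.array(arm.current_ee_pos())[:2]-O;print(np.round([F[:2]@ex,F[:2]@ey,F[2],e@ex,e@ey,arm.current_width()],4),np.abs(arm.current_dq()).max())
c=arm.get_calibration("wrist");im=arm.snapshot("wrist")[:,:,::-1];cv2.imwrite("pics/w9.png",im);cv2.imwrite("pics/w9c.png",cv2.resize(im[150:230,220:360],None,fx=5,fy=5))
g=im[:,:,1].astype(float)
s=255-g[165:183,268:292].mean(0);s-=np.sort(s)[:12].mean();s[s<15]=0;lx=268+(s*np.arange(24)).sum()/s.sum()
t=(g[199:207,262:296]<60);print([ (262+np.flatnonzero(q)).tolist()[:1]+(262+np.flatnonzero(q)).tolist()[-1:] for q in t])
tip=[276.8,202]
rr,cc=np.nonzero(t[2:7]);tx=262+cc.mean()
L=ray([[lx,192]],c,.008)[0,:2];P=ray([[tx,202]],c,.016)[0,:2];print(lx,tx,"diff along y mm",(P-L)@ey*1e3,arm.current_t())
tp=arm.snapshot("top")[:,:,::-1];cv2.imwrite("pics/top9.png",tp)
```

```text
[-4.0780e-01 -9.8460e+00  5.9041e+00  1.0000e-04  1.6990e-01  1.1100e-02] 0.09995673329277069
[[], [], [276, 277], [274, 278], [273, 279], [272, 280], [271, 281], [270, 282]]
277.6442760678392 276.02941176470586 diff along y mm -0.1092186318165926 29.1417
```

View pics/w9c.png

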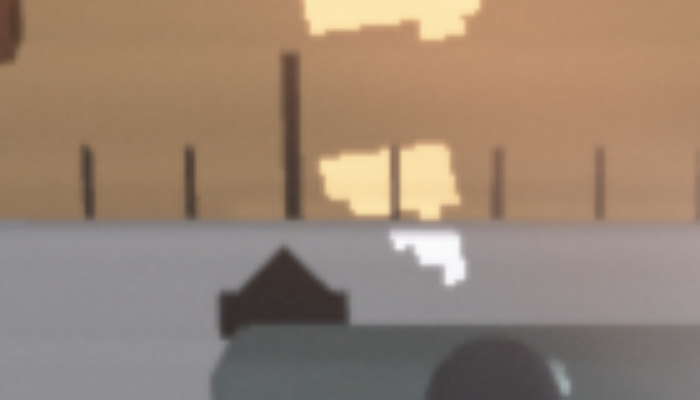

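View pics/top9.png

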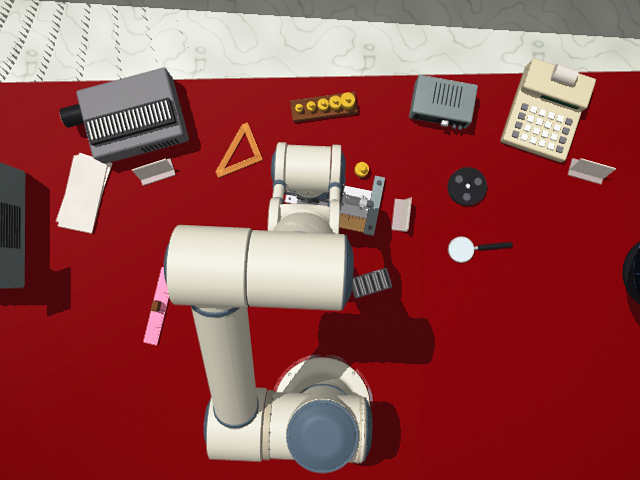

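The pointer tip is at the third long line: −0.1 mm along the rule after parallax. The spring pull is about 9.8 N, the arm is still, and the visible bystanders haven't moved. I'm handing in.

Run:
```python
from rig import arm
arm.sleep(.3);print(arm.current_t(),arm.current_width(),arm.current_ee_pos());arm.sign_off()
```

```text
29.4917 0.011362802155373199 [0.60738156 0.02043463 0.0451516 ]
the job is handed in; nothing more can be done
```

I set up the spring bench and handed it in at about 29.5 s, with the arm still holding the carriage against the spring.

- **Rule:** I picked up the wooden rule by its knob and butted it against the cross foot (about 10–14 N). I then pressed it along the bed's near edge (about 13 N) and let go. After release its heading was 77.60°, against 77.58° for the bed, with no visible gap along the bed or at the foot.
- **Carriage:** I pinched the bow from above and drew it out until the pointer stood at the third long line. The last check put the pointer 0.1 mm short of the line, after allowing for parallax. The spring pull was about 9.8 N, the fingers were about 11 mm apart on the bar, and the arm was essentially still.
- **Other things on the table:** the bystanders I could see in the last top view hadn't moved. The arm hid the small weight and part of the slide box in that view, so I could not check those fully.
- **Disagreements:** my first image fit of the foot's inner face was poor. I corrected it using the outer face, the bed end and the bow. Contact then put the foot another 1 mm away in y and the bed edge 0.7 mm away in x, and I used those values. There was also a steady upward force of about 6 N on the tool while gripping the bow, which I did not explain.

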